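Cure the lacquered test rods under the bench lamp

TASK

Cure the test rods: move every rod from the wooden block into a vial of its own on the carrier, pushed fully down, then push the carrier in under the lamp hood right up to the back wall. With the carrier in there, set the lamp's dimmer lever straight up (half power), leave it so for three seconds, then turn it off by bringing the lever all the way back towards the hood's open front, and finally draw the carrier out until it stands on the table clear of the hood, every rod still in its vial. Leave the other things on the table where they are.

Things in the scene. Friction and masses are not known exactly. Their poses are not given: they have to be found in the camera images.
- rod0: steel test rod, 84 mm, 40 g (2 to 4 of them, alike; absent: None). Below: shaft 8 mm thick, 50 mm long, with a rounded end. Above: dark round grip, 14 mm thick, 34 mm long, with a flat shoulder underneath. Origin: the lower tip, on the axis; z runs up to the grip. Starts upright in a hole of the wooden block, shoulder resting on the block.
- rod1: steel test rod, 84 mm, 40 g (2 to 4 of them, alike; absent: None). Below: shaft 8 mm thick, 50 mm long, with a rounded end. Above: dark round grip, 14 mm thick, 34 mm long, with a flat shoulder underneath. Origin: the lower tip, on the axis; z runs up to the grip. Starts upright in a hole of the wooden block, shoulder resting on the block.
- rod2: steel test rod, 84 mm, 40 g (2 to 4 of them, alike; absent: None). Below: shaft 8 mm thick, 50 mm long, with a rounded end. Above: dark round grip, 14 mm thick, 34 mm long, with a flat shoulder underneath. Origin: the lower tip, on the axis; z runs up to the grip. Starts upright in a hole of the wooden block, shoulder resting on the block.
- rod3: steel test rod, 84 mm, 40 g (2 to 4 of them, alike; absent: None). Below: shaft 8 mm thick, 50 mm long, with a rounded end. Above: dark round grip, 14 mm thick, 34 mm long, with a flat shoulder underneath. Origin: the lower tip, on the axis; z runs up to the grip. Starts upright in a hole of the wooden block, shoulder resting on the block.
- block: fixed wooden drying block, 46 (x) x 128 (y) x 62 (z) mm, origin at the centre of its underside; four holes 10.5 mm wide and 56 mm deep in a row along its y axis, at y = -48, -16, 16 and 48 mm. A seated rod's grip spans 62 to 96 mm above the table.
- carrier: loose aluminium carrier, 0.5 kg; origin: centre of the underside of its plate, 62 (x) x 126 (y) x 8 mm. Four amber vials 17 mm across in a row along y (x = 0), mouths 70 mm up; 104 mm high with rods in. A tongue 30 mm wide with a grip fin runs to x = -109 mm. x points from fin to vials. Starts in front of the hood, clear of it, off line and up to 0.22 rad askew.
- vial0 (a point): centre of the mouth of a vial (y = -51 mm on the carrier). Bore 11 mm, inner floor 58 mm below the mouth, so a rod that is fully down rests with its shoulder on the mouth's rim and its tip 50 mm below this point. Axes as the carrier's.
- vial1 (a point): centre of the mouth of a vial (y = -17 mm on the carrier). Bore 11 mm, inner floor 58 mm below the mouth, so a rod that is fully down rests with its shoulder on the mouth's rim and its tip 50 mm below this point. Axes as the carrier's.
- vial2 (a point): centre of the mouth of a vial (y = 17 mm on the carrier). Bore 11 mm, inner floor 58 mm below the mouth, so a rod that is fully down rests with its shoulder on the mouth's rim and its tip 50 mm below this point. Axes as the carrier's.
- vial3 (a point): centre of the mouth of a vial (y = 51 mm on the carrier). Bore 11 mm, inner floor 58 mm below the mouth, so a rod that is fully down rests with its shoulder on the mouth's rim and its tip 50 mm below this point. Axes as the carrier's.
- fin (a point): point on the carrier's grip fin, 98 mm above the table and 90 mm behind (-x) the carrier's origin. The fin is an upright plate 30 mm long (x), 10 mm thick (y), its top 115 mm above the table: pinch it across its thickness (carrier's y) from above.
- hood: fixed grey lamp hood. Origin on the table, where the carrier's origin is when fully home; x points inwards. Opening to -x: 164 mm wide (y = -82 to 82), 118 mm high; front edges of roof and walls at x = -45 mm, back wall (stop for the plate's front edge) at x = 31 mm. Outside 188 mm wide, 138 mm high. The lever box stands beside it at y = -155 mm.
- dimmer (a joint): dimmer lever on the box beside the hood, rad: 0 = off, leaning 0.7 rad from upright towards the hood's -x (the side of its open front); 0.7 = straight up (half power); 1.4 = full power, leaning towards the hood's +x. It stays where it is left; about 1 N at the ball moves it. It starts near off.
- dimmer_tip (a point): centre of the lever's black ball, 26 mm in diameter, 80 mm from the pivot. The pivot is 22 mm above the table at x = -75, y = -155 mm in the hood's frame; its axis is the hood's y: ball = pivot + 80 mm x (sin(j - 0.7) along the hood's x, cos(j - 0.7) up), j the joint.
- tape_measure: yellow tape measure, 36 x 83 x 62 mm, a bystander: not to be moved
- oil_can: green oil can, 66 x 85 x 142 mm, a bystander: not to be moved
- pliers_red: red pliers, 52 x 171 x 13 mm, lying flat, a bystander: not to be moved

How it is judged:
By the outcome, as a careful person would: the job done as asked, in the order asked, and still so for the second after the job is handed in, with the robot touching nothing.
Of rod0, rod1, rod2, rod3 only 2 to 4 are there at a start; the rules pass over those that are not, and their reading is None.
At some moment in a run one of carrier may be knocked a few centimetres aside while the robot is not near it.
It also fails if it takes over 210 s, if anything falls off the work surface, if the arm or the gripper's body presses on something with over 40 N, if the wrist force passes 120 N, or if a joint passes its speed limit or range.

ROBOT

A 6-joint arm with a two-finger parallel gripper is mounted at the origin on a cart in front of the work surface, level with it; the furniture and walls round the work are solid. World frame = base frame: x ahead of the robot, y to its left, z up, the work surface at z = 0. Lengths are in m, angles in rad, forces in N, time in s.
With the tool pointing down it reaches from about 0.275 to 0.875 m from the base axis. Payload 12.5 kg.
Tool frame: the origin (TCP) lies at the very end of the fingers, on their centre line; the grasp point (between the pads) lies 19 mm behind it; z points along the fingers, y is the line along which they close (so a half turn about z gives the same grasp; the last joint's range is limited). The gripper opens to 85 mm and grips with 20 to 120 N. Pads are 22 mm wide; open, the fingers measure 114 mm over their backs; the gripper's body (76 mm by 85 mm) begins 54 mm behind the grasp point. The pads swing forward as they close: fully open they stand 13 mm farther back than shut.
Start: joints at [-1.396, 0.351, 1.652, -0, 1.139, -0.085], TCP at [0.141, -0.532, 0.231] pointing down, gripper open.
Joint ranges: [-2.75, 2.75], [-0.79, 2.1], [0.01, 2.65], [-1.57, 4.71], [0.07, 3.14], [-2.87, 2.87]. Speed limits (rad/s): [2.22, 2.22, 2.79, 3.14, 3.14, 3.14].

INTERFACE

Orientations are given as a 3x3 rotation matrix whose columns are the frame's x, y, z axes.
In Python, from bench import manip gives the robot as it stands. Calls block until the motion is done:
- manip.move_ptp(position, orientation): joint-space move of the TCP to a pose.
- manip.move_l(position, attitude=None, max_speed=0.15): straight line of the TCP; attitude=None keeps the orientation; max_speed is the mean speed in m/s.
- manip.move_j(angles): joint-space move.
- manip.set_gripper(opening, effort=None): opening from 0.0 (shut) to 1.0 (fully open); effort is the grip in N (None keeps the last); returns when the fingers have stopped.
- manip.dwell(seconds).
- manip.inverse_kinematics(position, orientation): joint angles nearest the present ones, or None.
- manip.grab_frame(name): name is "scene" or "side" or "wrist"; returns the picture (480x640x3 uint8, red, green, blue); there is no depth.
- manip.get_calibration(name): a dict with "camera_matrix" (3x3 intrinsics, pixels), "k1" (the pictures are not rectified: a ray, as slopes to the right and down, at radius r is drawn at 1 + k1 r^2 times it, then the intrinsics apply), "R" (3x3) and "t" (3): a world point X has camera coordinates R X + t. Camera axes: x right, y down, z forward; pixel columns grow to the right and rows downward; lengths in m; the calibration is good to about 2 mm. A picture is of the moment at which its call begins: read the wrist's pose just before it. get_calibration takes no time and is no camera call; for the wrist camera it gives the pose at the moment of the call.
A pose or a line that the arm cannot do raises manip.Unreachable and nothing moves.
- manip.sign_off(): hands the job in; it is judged then, once.
Readings, each from a call of its own:
- manip.read_time(): time.
- manip.read_qpos(): joint angles.
- manip.read_joint_vel(): joint speeds.
- manip.read_joint_torque(): joint torques, N m.
- manip.read_ee_pos(): TCP position.
- manip.read_tcp_rot(): TCP orientation.
- manip.read_force(): force on the tool from outside, world axes, zero at the start.
- manip.read_ft_torque(): the same for the moment, N m.
- manip.read_grip_width(): opening from 0.0 (shut) to 1.0 (fully open).
- manip.read_grip_force(): force on a finger pad.
Only numpy, scipy, OpenCV 4.12 (cv2) and the standard library are available. Lean on these libraries where they do the work, as an engineer would, in place of code of your own. Each camera call takes 0.05 s, during which the arm holds its last target. There are 200 camera calls.

## Working session

There is one attempt and no reset: what is moved stays moved. The work goes in short steps, each a Python script; the robot and the scene stay as the last script left them, time stands still between calls to the robot, and variables do not carry over. Pictures are saved under pics/ and viewed, at most 14 in all, crops included, and the job is handed in when it is done.

```bash
ls; mkdir -p pics; python3 - <<'E'
from bench import manip
import cv2, numpy as np
for n in ("scene","side","wrist"):
    im=manip.grab_frame(n); cv2.imwrite(f"pics/{n}0.png",im[:,:,::-1])
    c=manip.get_calibration(n); print(n,c)
print(manip.read_time())
E
```

```text
bench.py
pics
scene {'camera_matrix': array([[506.33699167,   0.        , 321.23748009],
       [  0.        , 506.33699167, 254.37323481],
       [  0.        ,   0.        ,   1.        ]]), 'k1': -0.1309820890347408, 'R': array([[ 0.9010742 , -0.43342012,  0.01457017],
       [-0.32271677, -0.69260949, -0.64509378],
       [ 0.28968806,  0.57657532, -0.76396448]]), 't': array([-0.62632055, -0.0297065 ,  0.98065334])}
side {'camera_matrix': array([[538.41454571,   0.        , 318.24085336],
       [  0.        , 538.41454571, 237.69555074],
       [  0.        ,   0.        ,   1.        ]]), 'k1': -0.1399877170461154, 'R': array([[-0.99865168, -0.04601054,  0.02403849],
       [-0.04307609,  0.47605536, -0.87835969],
       [ 0.02897015, -0.87821087, -0.47739544]]), 't': array([0.48204664, 0.2789873 , 0.55475617])}
wrist {'camera_matrix': array([[385.39216382,   0.        , 323.70107098],
       [  0.        , 385.39216382, 239.33784797],
       [  0.        ,   0.        ,   1.        ]]), 'k1': -0.012856686067231074, 'R': array([[ 0.2572384 , -0.96634701, -0.00136208],
       [-0.92662887, -0.24706502,  0.28340397],
       [-0.2742031 , -0.07164024, -0.95899965]]), 't': array([-0.54767313, -0.03679145,  0.379764  ])}
0.15
```

View pics/scene0.png

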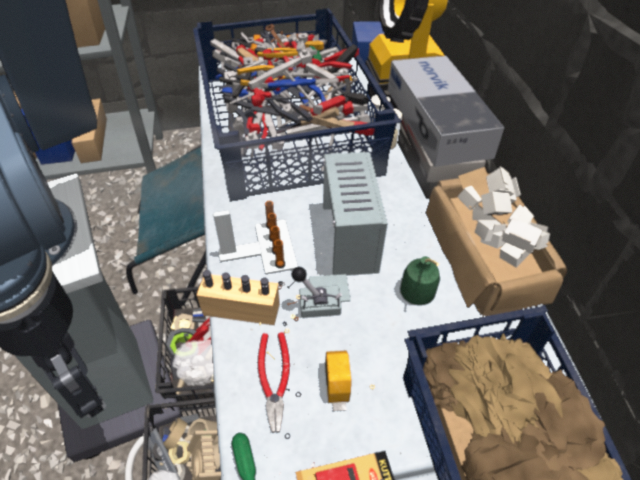

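View pics/side0.png

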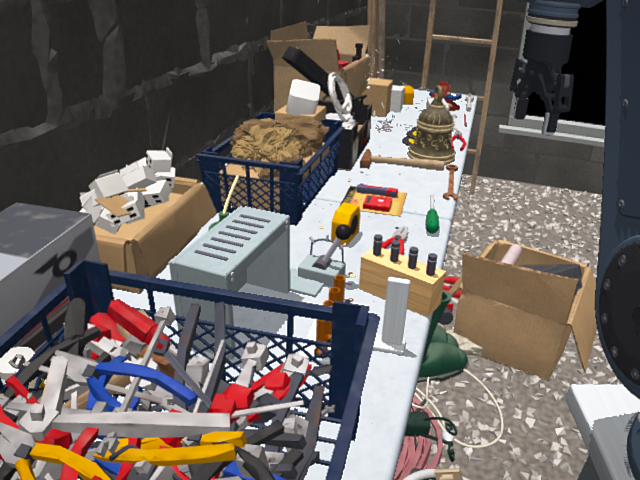

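The scene view shows four rods in the block at about (208–264, 283), and the carrier with amber vials at (275, 235) and its fin at (223, 230). The hood is at (355, 215), the lever ball at (299, 274), and the bystanders are the pliers, tape measure and oil can. The side view agrees with this. I'll cast rays for rough positions, then look with the wrist camera.

```bash
cat > h.py <<'E'
from bench import manip
import cv2, numpy as np
def rays(c,uv):
    K=c["camera_matrix"]; uv=np.atleast_2d(np.float64(uv)); d=(uv-K[:2,2])/[K[0,0],K[1,1]]
    x=d.copy()
    for _ in range(30): x=d/(1+c["k1"]*(x**2).sum(1,keepdims=True))
    return -c["R"].T@c["t"], np.c_[x,np.ones(len(x))]@c["R"]
def plane(c,uv,z):
    o,d=rays(c,uv); return o+d*((z-o[2])/d[:,2])[:,None]
def proj(c,X):
    p=np.atleast_2d(X)@c["R"].T+c["t"]; x=p[:,:2]/p[:,2:]; x=x*(1+c["k1"]*(x**2).sum(1,keepdims=True))
    K=c["camera_matrix"]; return x*[K[0,0],K[1,1]]+K[:2,2]
def down(yaw):  # tool z down, tool y axis at angle yaw in world xy
    y=np.array([np.cos(yaw),np.sin(yaw),0]); z=np.array([0,0,-1.]); return np.c_[np.cross(y,z),y,z]
def snap(n,f=None):
    c=manip.get_calibration(n); im=manip.grab_frame(n)
    if f: cv2.imwrite(f"pics/{f}.png",im[:,:,::-1])
    return c,im
E
python3 - <<'E'
from h import *
np.set_printoptions(precision=3,suppress=True)
c=manip.get_calibration("scene")
print("rods",plane(c,[(208,274),(228,277),(246,279),(265,283)],.096))
print("vials",plane(c,[(269,204),(280,264)],.070))
print("fin",plane(c,[(222,214)],.115))
print("hood roof corners",plane(c,[(325,154),(370,153),(384,222),(335,222)],.138))
print("ball",plane(c,[(299,274)],.083))
print("can",plane(c,[(427,262)],.142),"tape",plane(c,[(339,360)],.062),"pliers",plane(c,[(260,335),(285,335),(277,430)],.01))
w=manip.get_calibration("wrist"); print("wrist cam",-w["R"].T@w["t"],manip.read_ee_pos(),manip.read_tcp_rot(), w["R"][2])
E
```

```text
rods [[ 0.331 -0.332  0.096]
 [ 0.358 -0.352  0.096]
 [ 0.383 -0.368  0.096]
 [ 0.408 -0.388  0.096]]
vials [[ 0.489 -0.198  0.07 ]
 [ 0.452 -0.342  0.07 ]]
fin [[ 0.391 -0.231  0.115]]
hood roof corners [[ 0.612 -0.184  0.138]
 [ 0.691 -0.217  0.138]
 [ 0.623 -0.384  0.138]
 [ 0.549 -0.351  0.138]]
ball [[ 0.468 -0.385  0.083]]
can [[ 0.638 -0.489  0.142]] tape [[ 0.462 -0.544  0.062]] pliers [[ 0.378 -0.422  0.01 ]
 [ 0.416 -0.44   0.01 ]
 [ 0.341 -0.585  0.01 ]]
wrist cam [ 0.211 -0.511  0.374] [ 0.141 -0.531  0.231] [[ 0.966  0.257 -0.   ]
 [ 0.257 -0.966  0.001]
 [ 0.    -0.001 -1.   ]] [-0.274 -0.072 -0.959]
```

```bash
python3 - <<'E'
from h import *
R=down(-1.31)
manip.move_ptp([0.40,-0.30,0.27],R); c,im=snap("wrist","w1"); np.savez("w1.npz",im=im,**c)
manip.move_l([0.47,-0.30,0.30]); c,im=snap("wrist","w2"); np.savez("w2.npz",im=im,**c)
print(manip.read_time(),manip.read_qpos())
E
```

```text
2.225 [-6.52603456e-01  3.03194283e-01  1.54592028e+00 -1.60145034e-04
  1.29359874e+00  6.58008115e-01]
```

View pics/w1.png

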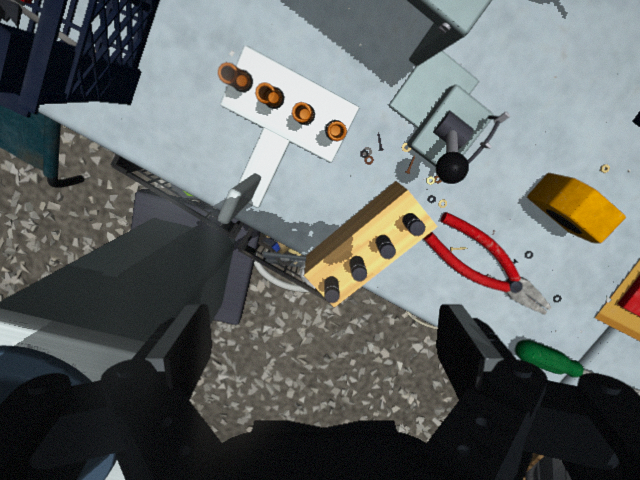

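View pics/w2.png

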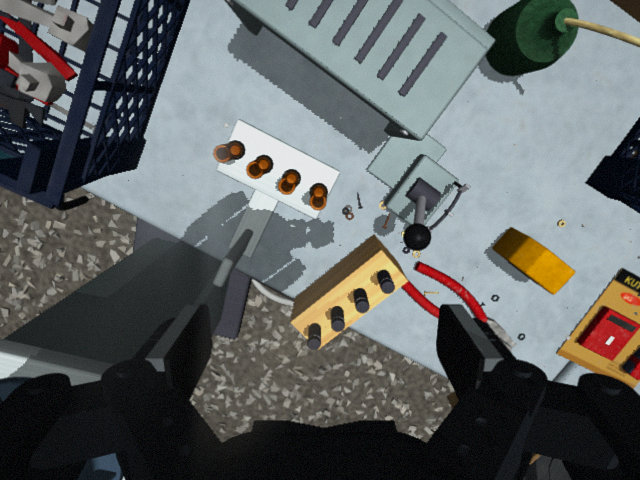

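w1 shows the vials at about (230–337, 72–131), the white plate around (290, 103), the fin at (240, 198) and the rod tops from (331, 289) to (414, 223). The lever ball is at (453, 167). In w2 the hood roof is at the top. Next I'll zoom in to find the mouths and tops precisely.

```bash
python3 - <<'E'
from h import *
a=cv2.imread("pics/w1.png"); b=cv2.imread("pics/w2.png")
f=lambda i,x,y:cv2.resize(i[y:y+100,x:x+133],(400,300),interpolation=cv2.INTER_CUBIC)
cv2.imwrite("pics/z1.png",np.vstack([np.hstack([f(a,215,40),f(a,310,205)]),np.hstack([f(b,205,110),f(b,285,250)])]))
E
```

```text
(no output)
```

View pics/z1.png

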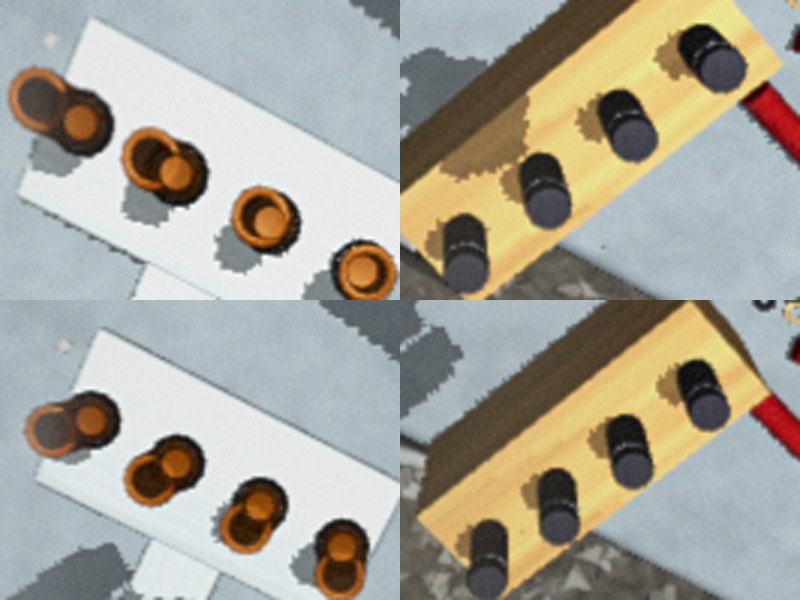

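```bash
cat >> h.py <<'E'
def row(P,s):  # points along +y row with offsets s -> centre, yaw of frame, residual mm
    P=np.asarray(P)[:,:2]; s=np.asarray(s); m=P.mean(0); d=(s[:,None]*(P-m)).sum(0)
    k=np.hypot(*d)/(s**2).sum(); u=d/np.hypot(*d); return m,np.arctan2(u[1],u[0])-np.pi/2,k,np.abs(P-m-s[:,None]*u).max()
E
python3 - <<'E'
from h import *
np.set_printoptions(precision=4,suppress=True)
A=dict(np.load("w1.npz")); B=dict(np.load("w2.npz"))
sc=lambda p,o:(np.array(p)+.5)/[400/133,3]-.5+o
Vs=[]
v1=sc([(41,98),(151,158),(264,219),(364,269)],(215,40)); v2=sc([(52,130),(150,177),(243,226),(339,275)],(205,110))
r1=sc([(323,66),(234,139),(147,203),(66,266)],(310,205)); r2=sc([(311,108),(233,165),(159,226),(88,278)],(285,250))
for n,c,v,r in(("w1",A,v1,r1),("w2",B,v2,r2)):
    p=plane(c,v,.07); print(n,"vial",p[:,:2].tolist(),row(p,[.051,.017,-.017,-.051]))
    p=plane(c,r,.096); print(n,"rod",p[:,:2].tolist(),row(p,[-.048,-.016,.016,.048]))
def tri(p,q):
    o1,d1=rays(A,p);o2,d2=rays(B,q);out=[]
    for a,b in zip(d1,d2):
        t=np.linalg.lstsq(np.c_[a,-b],o2-o1,rcond=None)[0]; out.append((o1+a*t[0]+o2+b*t[1])/2)
    return np.array(out)
print(tri(v1,v2)); print(tri(r1,r2))
for n,c,pts in(("w2",B,[(397,135),(490,43)]),): print("hood roof front/side corners",plane(c,pts,.138))
print("plate corners",plane(A,sc([(92,17),(18,195)],(215,40)),.008),plane(B,sc([(103,28),(36,180)],(205,110)),.008))
print("fin w1",plane(A,[(258,176),(230,222)],.115))
print("ball",tri([(453,167)],[(417,236)]))
E
```

```text
w1 vial [[0.48970412072400304, -0.19329880944978745], [0.4822632628215363, -0.22585208729355483], [0.47461396310635423, -0.2601203752772315], [0.4687506463934354, -0.2909332246061287]] (array([ 0.4788, -0.2426]), np.float64(-0.21226645432694546), np.float64(0.9843623043251974), np.float64(0.001473252404136316))
w1 rod [[0.4099121764673365, -0.37808393678024677], [0.3826763273208694, -0.36036017329965964], [0.35727585467295075, -0.34174558896098556], [0.3317757810645147, -0.3241432455295311]] (array([ 0.3704, -0.3511]), np.float64(0.9637741692656352), np.float64(0.9885005138093322), np.float64(0.0008753122044939301))
w2 vial [[0.4897798194585001, -0.19284328052977598], [0.48333939637355305, -0.22576378717466555], [0.47572649519877647, -0.2579788616641744], [0.4681956270357596, -0.29188486009115955]] (array([ 0.4793, -0.2421]), np.float64(-0.21629171609601827), np.float64(0.9917543917000173), np.float64(0.0007427356143923161))
w2 rod [[0.41051677008073173, -0.3784953732878512], [0.38454920467050757, -0.3599247418383094], [0.3566554306628742, -0.3424675335031889], [0.33140596628651814, -0.32452171240255057]] (array([ 0.3708, -0.3514]), np.float64(0.9761393085671828), np.float64(1.0005929141672534), np.float64(0.0008729611516984891))
[[ 0.4897 -0.1929  0.0694]
 [ 0.4825 -0.2249  0.0643]
 [ 0.4747 -0.2587  0.0639]
 [ 0.4688 -0.2913  0.073 ]]
[[ 0.4092 -0.3794  0.0924]
 [ 0.38   -0.3626  0.086 ]
 [ 0.3582 -0.3416  0.0989]
 [ 0.3326 -0.3241  0.0979]]
hood roof front/side corners [[ 0.5465 -0.3354  0.138 ]
 [ 0.6249 -0.3803  0.138 ]]
plate corners [[ 0.5211 -0.1886  0.008 ]
 [ 0.4621 -0.1759  0.008 ]] [[ 0.5216 -0.1893  0.008 ]
 [ 0.4621 -0.176   0.008 ]]
fin w1 [[ 0.4201 -0.241   0.115 ]
 [ 0.3788 -0.2271  0.115 ]]
ball [[ 0.4651 -0.3902  0.0947]]
```

```bash
python3 - <<'E'
from h import *
b=cv2.imread("pics/w2.png"); a=cv2.imread("pics/w1.png")
cv2.imwrite("pics/z2.png",np.vstack([cv2.resize(b[0:200,220:500],(700,500),interpolation=cv2.INTER_CUBIC)]))
E
```

```text
(no output)
```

View pics/z2.png

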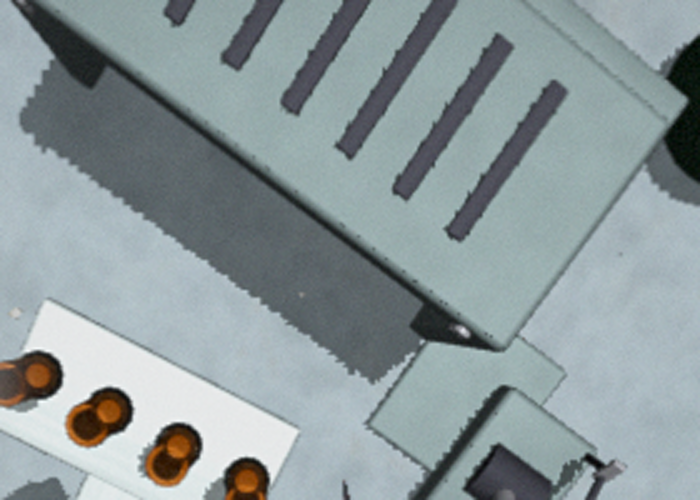

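Crop z2 shows the hood roof's near front corner at (422, 140) in w2, with its front edge running to about (228, 2). Both wrist views agree on the carrier and block poses to within about 1 mm, so I'll do the first rod now.

```bash
cat >> h.py <<'E'
import json
BC,BY=np.array([.3706,-.3513]),.97
G=.066  # TCP height for a rod seated in the block
def rot2(a): return np.array([[np.cos(a),-np.sin(a)],[np.sin(a),np.cos(a)]])
def amber():
    c,im=snap("scene"); hsv=cv2.cvtColor(im,cv2.COLOR_RGB2HSV)
    m=cv2.inRange(hsv,(5,140,40),(18,255,255)); m[:190]=0;m[275:]=0;m[:,:250]=0;m[:,300:]=0
    return m.sum()/255,np.argwhere(m).mean(0)
def step_down(z0,z1,lim,f0,d=.003):
    """lower to z1, stop when the upward force exceeds lim; returns z reached"""
    p=manip.read_ee_pos(); z=z0
    while z>z1+1e-4:
        z=max(z-d,z1); manip.move_l([p[0],p[1],z],max_speed=.05)
        if manip.read_force()[2]-f0>lim: break
    return z
def pick(y):
    xy=BC+rot2(BY)@[0,y]; R=down(BY)
    manip.set_gripper(.5,30); manip.move_ptp([*xy,.17],R); manip.move_l([*xy,G],max_speed=.12)
    manip.set_gripper(0,30); manip.move_l([*xy,.178],max_speed=.15)
def place(car,y):
    R=down(car[2]); o=np.array(car[:2])
    manip.move_ptp([*(o+rot2(car[2])@[0,y]),.178],R); manip.dwell(.2); f0=manip.read_force()[2]
    for dx,dy in [(0,0),(2,0),(-2,0),(0,2),(0,-2),(2,2),(-2,-2),(2,-2),(-2,2)]:
        xy=o+rot2(car[2])@[dx/1000,y+dy/1000]
        manip.move_l([*xy,.138],max_speed=.12)      # tip about 12 mm above the mouth
        if step_down(.138,.110,5,f0)>.1101: print("blocked",dx,dy,manip.read_force()); continue
        z=step_down(.110,G+.006,14,f0,.002)
        print("seated z-G",round(z-G,4),"dF",manip.read_force()[2]-f0,"offset",dx,dy,"t",manip.read_time()); break
    else: return False
    manip.set_gripper(.45); manip.move_l([*xy,.178],max_speed=.15); return True
E
python3 - <<'E'
from h import *
np.set_printoptions(precision=3,suppress=True)
print(manip.inverse_kinematics([*BC,.17],down(BY)),manip.inverse_kinematics([.479,-.2424,.17],down(-.214)))
B=dict(np.load("w2.npz")); print("hood front edge",plane(B,[(422,139.6),(228,2)],.138),"back corner",plane(B,[(494,40)],.138))
print(amber(),manip.read_force())
manip.set_gripper(.5,30)
xy=BC+rot2(BY)@[0,-.048]
manip.move_ptp([*xy,.17],down(BY)); manip.move_l([*xy,G],max_speed=.1)
manip.set_gripper(0,30); print(manip.read_grip_width(),manip.read_grip_force(),manip.read_ee_pos(),manip.read_force())
manip.move_l([*xy,.178]); print(amber(),manip.read_time(),manip.read_force(),manip.read_qpos())
manip.move_l([*(np.array([.415,-.30])),.21],max_speed=.2)
c,im=snap("wrist","w3"); np.savez("w3.npz",im=im,**c); print(amber())
E
```

```text
[-0.85   0.356  1.814 -0.     0.972 -1.82 ] [-0.555  0.4    1.747 -0.     0.995 -0.341]
hood front edge [[ 0.548 -0.355  0.138]
 [ 0.602 -0.193  0.138]] back corner [[ 0.627 -0.382  0.138]]
(np.float64(411.0), array([237.192, 274.793])) [ 0.353  0.491 -0.013]
0.1519465564408706 29.290278553962708 [ 0.41  -0.379  0.067] [-4.143 -3.413  3.468]
(np.float64(376.0), array([239.335, 275.426])) 7.3833 [ 0.531 -0.488 -1.503] [-0.829  0.427  1.685 -0.     1.031 -1.799]
(np.float64(416.0), array([236.911, 274.724]))
```

View pics/w3.png

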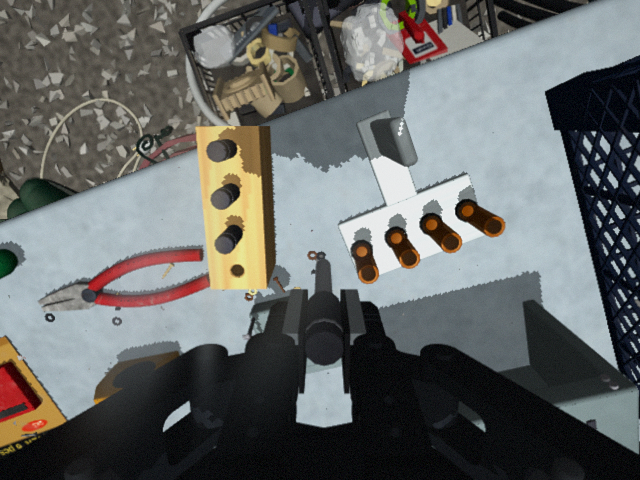

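The rod is in the gripper at about (322, 340). The carrier stands with its mouths at about (370, 275) to (494, 224). I'll check that against the predicted mouths and then insert.

```bash
python3 - <<'E'
from h import *
np.set_printoptions(precision=3,suppress=True)
C=dict(np.load("w3.npz")); car=[.479,-.2424,-.214]
P=np.array([[*(np.array(car[:2])+rot2(car[2])@[0,y]),.07] for y in(-.051,-.017,.017,.051)])
print(proj(C,P))
print("rod tops pred",proj(C,[[*(BC+rot2(BY)@[0,y]),.096] for y in(-.016,.016,.048)]))
print(place(car,-.051), manip.read_force())
manip.move_l([.415,-.30,.21],max_speed=.2); print(amber()); snap("wrist","w4")
E
```

```text
[[368.357 274.433]
 [409.379 259.067]
 [451.328 243.337]
 [494.188 227.246]]
rod tops pred [[225.486 246.693]
 [222.11  201.558]
 [218.532 153.196]]
seated z-G 0.006 dF 23.663413343721704 offset 0 0 t 17.1417
True [ 0.095 -0.216  0.017]
(np.float64(341.0), array([237.346, 274.437]))
```

View pics/w4.png

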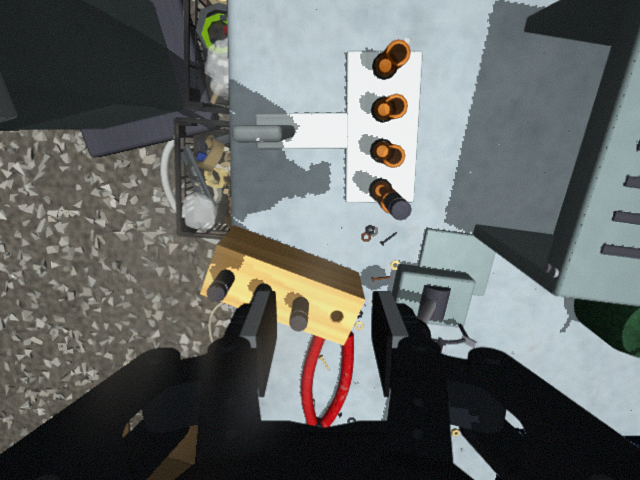

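The first rod sits in the lower vial at (392, 200), and the three free mouths are at (388, 153), (390, 107) and (395, 52). I'll do the rest, checking for a carrier shift before each placing.

```bash
python3 - <<'E'
from h import *
car=[.479,-.2424,-.214]; ref=amber()[1]
for yb,yv in((-.016,-.017),(.016,.017),(.048,.051)):
    pick(yb); w=manip.read_grip_width(); manip.move_l([.415,-.30,.21],max_speed=.25)
    n,a=amber(); print(w,n,a-ref)
    if w<.1 or np.hypot(*(a-ref))>4: print("STOP"); break
    if not place(car,yv): print("FAIL"); break
    manip.move_l([.415,-.30,.21],max_speed=.25); ref=amber()[1]
c,im=snap("wrist","w5"); np.savez("w5.npz",im=im,**c); print(manip.read_time())
E
```

```text
0.15325692922899106 340.0 [0.03200894 0.01427589]
seated z-G 0.006 dF 27.395472372616467 offset 0 0 t 32.325
0.15516538991331505 282.0 [-0.18168396 -0.03137225]
seated z-G 0.006 dF 27.29570525176313 offset 0 0 t 47.4833
0.15492386578874687 258.0 [-0.13178295 -0.01627907]
seated z-G 0.006 dF 20.423681529474553 offset 0 0 t 62.8667
64.8833
```

View pics/w5.png

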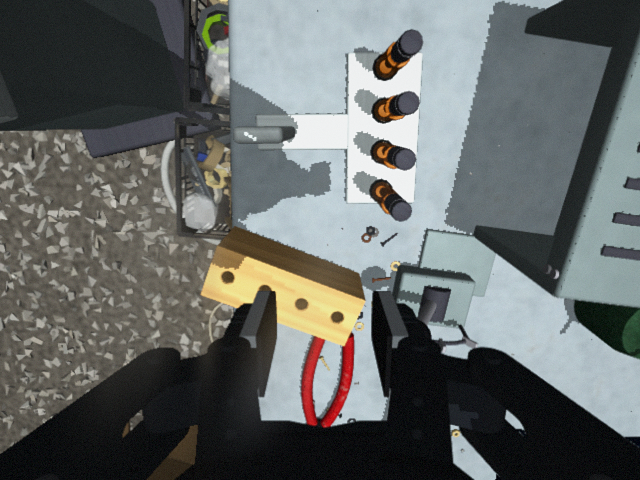

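All four rods are seated, with their tops at (399–409, 42–210), and the carrier hasn't moved. Next I need the hood's pose.

```bash
python3 - <<'E'
from h import *
manip.move_l([.43,-.30,.26],max_speed=.25)
manip.move_ptp([.52,-.29,.27],down(-1.31)); c,im=snap("wrist","w6"); np.savez("w6.npz",im=im,**c)
E
```

```text
(no output)
```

View pics/w6.png

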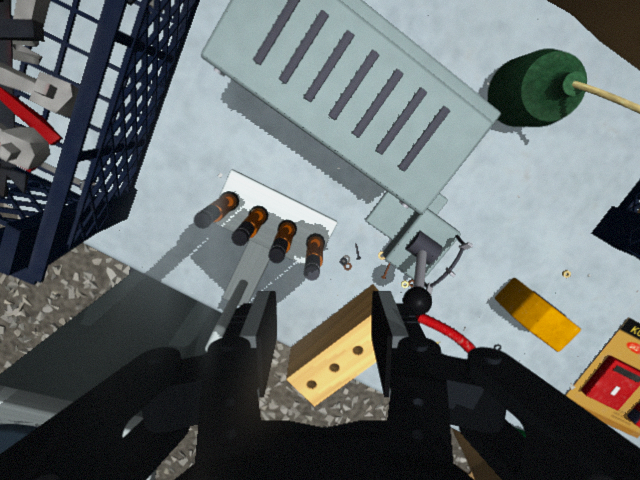

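```bash
python3 - <<'E'
from h import *
np.set_printoptions(precision=4,suppress=True)
C=dict(np.load("w6.npz"))
p=plane(C,[(203,53),(424,213),(498,113)],.138)[:,:2]; print(p)
m=(p[0]+p[1])/2; d=p[0]-p[1]; yaw=np.arctan2(d[1],d[0])-np.pi/2; H=m+rot2(yaw)@[.045,0]
print("hood",H,yaw,"width",np.hypot(*d),"depth",rot2(yaw).T@(p[2]-p[1]))
t=plane(C,[(202,217),(241,238),(277,256),(313,270)],.104); print("rods",row(t,[.051,.017,-.017,-.051]))
W5=dict(np.load("w5.npz")); t=plane(W5,[(409,42),(406,102),(402,158),(399,210)],.104); print("rods w5",row(t,[.051,.017,-.017,-.051]))
for j in(0,.1): print("ball pred j",j,[*(H+rot2(yaw)@[-.075+.08*np.sin(j-.7),-.155]),.022+.08*np.cos(j-.7)])
for z in(.083,.09):print("ball seen",plane(C,[(417,300)],z))
E
```

```text
[[ 0.6126 -0.1813]
 [ 0.549  -0.3554]
 [ 0.6278 -0.3811]]
hood [ 0.6231 -0.2838] -0.3501497121467889 width 0.18537686006232118 depth [0.0828 0.0029]
rods (array([ 0.4816, -0.2416]), np.float64(-0.21191970523245152), np.float64(0.9985143765575317), np.float64(0.0014911198653875793))
rods w5 (array([ 0.4784, -0.24  ]), np.float64(-0.21887961809658352), np.float64(0.9843627156291861), np.float64(0.0008341688755897289))
ball pred j 0 [np.float64(0.4510240371524378), np.float64(-0.38599138109222114), np.float64(0.08318737498275908)]
ball pred j 0.1 [np.float64(0.45700377304000067), np.float64(-0.3881751696641438), np.float64(0.08802684919277426)]
ball seen [[ 0.4605 -0.3939  0.083 ]]
ball seen [[ 0.4632 -0.3913  0.09  ]]
```

The hood is at (0.623, -0.284) with yaw -0.35, and the carrier hasn't moved. Next I'll grip the fin, align the carrier and push it home.

```bash
cat >> h.py <<'E'
H,HY=np.array([.623,-.2838]),-.35
def fin_tcp(x,y,a): # TCP xy and attitude for carrier pose given in the hood frame
    q=np.array([x,y])+rot2(a)@[-.09,0]
    return H+rot2(HY)@q, down(HY+a-np.pi/2)
def hoodxy(p): return rot2(HY).T@(np.asarray(p)[:2]-H)
E
python3 - <<'E'
from h import *
np.set_printoptions(precision=4,suppress=True)
car=[.4797,-.2415,-.215]; q=hoodxy(car); a=car[2]-HY; print(q,a)
manip.set_gripper(.5,70)
xy,R=fin_tcp(*q,a); manip.move_ptp([*xy,.2],R); manip.move_l([*xy,.079],max_speed=.12)
f=manip.read_force(); manip.set_gripper(0,70); print(manip.read_grip_width(),f,manip.read_force())
xy,R=fin_tcp(-.125,0,0); manip.move_l([*xy,.079],R,max_speed=.06); print(manip.read_force(),manip.read_time())
snap("scene","s2")
ax=rot2(HY)@[1,0]
for x in[*np.arange(-.11,-.01,.02),*np.arange(-.01,.012,.002)]:
    xy,R=fin_tcp(x,0,0); manip.move_l([*xy,.079],max_speed=.06)
    f=manip.read_force(); print(round(x,3),hoodxy(manip.read_ee_pos()),f, manip.read_ft_torque()[2])
    if f[:2]@ax<-15: break
print(manip.read_time()); snap("wrist","w7")
E
```

```text
[-0.1491 -0.0094] 0.13499999999999998
0.11104891168716968 [-0.1323 -0.1418  0.4529] [-0.7176 -0.4006  5.8838]
[-2.7963  3.0891  9.7166] 69.5417
-0.11 [-0.1994 -0.    ] [0.7708 1.0516 4.7397] -0.022784561162242877
-0.09 [-0.1795 -0.    ] [0.0922 1.021  5.247 ] -0.011313531421319235
-0.07 [-0.1595 -0.    ] [0.7165 0.2804 5.0339] 0.029163302397552666
-0.05 [-0.1395 -0.    ] [0.1256 0.3813 3.8027] -0.004785658668492947
-0.03 [-0.1195 -0.    ] [0.0869 0.229  6.1825] -0.01742054576535724
-0.01 [-0.0995 -0.    ] [-0.3702 -1.4336  4.1681] -0.003639476514960492
-0.008 [-0.0986  0.    ] [-5.8919  2.2395  9.5974] 0.05025914776530078
-0.006 [-0.0967  0.    ] [-7.0985  2.4055  9.5791] 0.03940486634708628
-0.004 [-0.0947  0.    ] [-7.8658  3.4293 10.2647] 0.004664559347590833
-0.002 [-0.0927  0.    ] [-6.9162  1.4825 10.3736] 0.001874842687148411
0.0 [-0.0915 -0.0001] [-12.6291   3.2814  13.6089] 0.0892400763805061
0.002 [-0.0912 -0.0004] [-25.1557   5.217   23.9973] 0.17457078439357934
73.9083
```

View pics/w7.png

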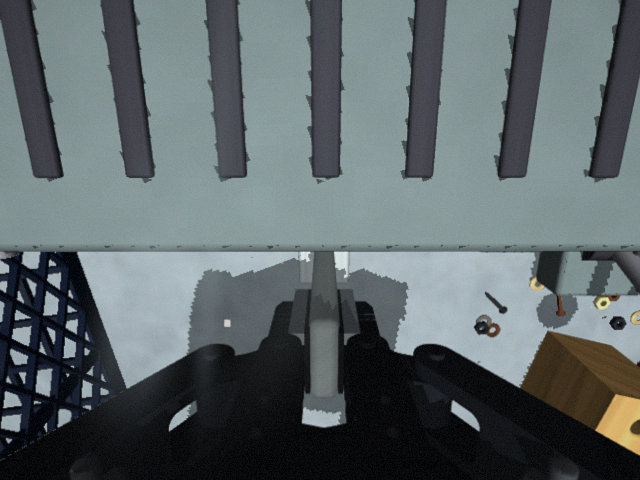

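The carrier is home. The roof's front edge is level at row 249 and the fin is centred at column 323, so it's square to the hood. Next I'll release it, centre the lever upright by straddling the ball, check, wait 3 s and sweep it to off.

```bash
cat >> h.py <<'E'
def ball(j,dx=0,dz=-.012):
    return [*(H+rot2(HY)@[-.075+.08*np.sin(j-.7)+dx,-.155]),.022+.08*np.cos(j-.7)+dz]
E
python3 - <<'E'
from h import *
np.set_printoptions(precision=4,suppress=True)
manip.set_gripper(.5); p=manip.read_ee_pos(); print(manip.read_force())
manip.move_l([p[0],p[1],.2],max_speed=.2); snap("scene","s3")
R=down(HY); manip.set_gripper(.6,20)
b=ball(.21); manip.move_ptp([b[0],b[1],.2],R); manip.move_l(b,max_speed=.1); print(manip.read_force())
for j in(.35,.5,.6,.7): manip.move_l(ball(j),max_speed=.06)
print("up",manip.read_force(),hoodxy(manip.read_ee_pos()))
manip.set_gripper(0,20); print(manip.read_grip_width(),manip.read_grip_force(),manip.read_force(),hoodxy(manip.read_ee_pos()))
manip.set_gripper(.6); print(manip.read_force(),manip.read_time())
snap("scene","s4"); snap("side","d4"); c,im=snap("wrist","w8")
a=cv2.imread("pics/s4.png")[120:340,190:420]; d=cv2.imread("pics/d4.png")[180:350,240:460]
cv2.imwrite("pics/z4.png",np.hstack([cv2.resize(a,(400,400)),cv2.resize(d,(400,400))]))
E
```

```text
[-0.0288  0.4358  0.1872]
[ 1.1033 -0.1663 -0.102 ]
up [0.7787 0.6878 0.7908] [-0.0748 -0.155 ]
0.28156533184220783 19.626172184944153 [-1.4151  1.2691  1.196 ] [-0.0751 -0.155 ]
[ 0.407   0.4077 -0.0943] 80.3583
```

View pics/z4.png

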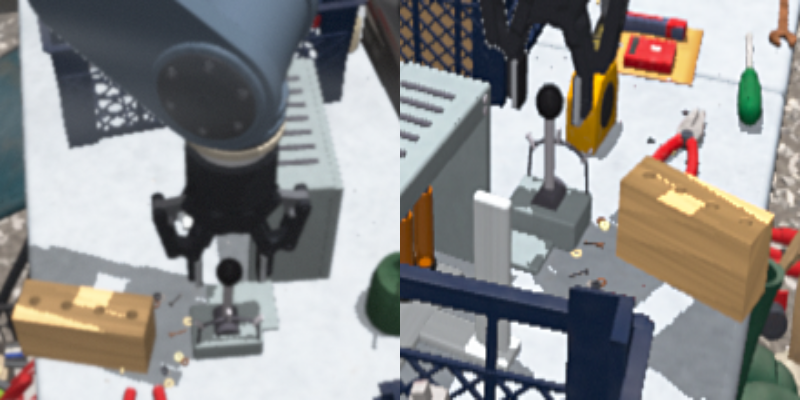

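The lever stands upright between the open fingers, the fin is outside and the vials are inside the hood. I'll check the fin against its predicted pixel, wait out the three seconds, then turn it off.

```bash
python3 - <<'E'
from h import *
np.set_printoptions(precision=4,suppress=True)
S=manip.get_calibration("side")
print("fin top pred",proj(S,[[*(H+rot2(HY)@[x,0]),.115] for x in(-.1065,-.0765)]))
B=proj(S,[ball(j,0,0) for j in(.6,.7,.8)]); print("ball pred",B)
im=cv2.imread("pics/d4.png"); g=(im.max(2)<45).astype(np.uint8); g[:210]=0;g[260:]=0;g[:,:305]=0;g[:,340:]=0
n,l,st,ce=cv2.connectedComponentsWithStats(g); print(st[1:],ce[1:])
manip.dwell(3.4)
ax=rot2(HY)@[1,0]
for j in np.arange(.65,-.0001,-.05):
    manip.move_l(ball(j,dx=.0,dz=-.010),max_speed=.08)
print(manip.read_force())
for dx in np.arange(-.002,-.03,-.002):
    manip.move_l(ball(0,dx=dx,dz=-.010),max_speed=.05); f=manip.read_force()
    if f[:2]@ax>7: break
print("off",dx,f,manip.read_time())
snap("side","d5")
E
```

```text
fin top pred [[299.0855 265.4253]
 [279.2905 260.6153]]
ball pred [[325.4618 223.9279]
 [320.9157 222.7492]
 [316.3839 222.0148]]
[[305 210   4  16  57]
 [338 210   2   3   5]
 [316 217  13  14 146]] [[306.386  216.7018]
 [338.6    210.8   ]
 [321.863  223.0685]]
[-0.1413 -0.582   1.1344]
off -0.018000000000000002 [ 16.4288  -4.739  -11.0265] 89.6583
```

```bash
python3 - <<'E'
from h import *
np.set_printoptions(precision=4,suppress=True)
manip.move_l(ball(0,dx=-.004,dz=-.006),max_speed=.05); print(manip.read_force())
p=manip.read_ee_pos(); manip.move_l([p[0],p[1],.2],max_speed=.2)
c,im=snap("side","d6"); print("ball pred",proj(c,[ball(j,0,0) for j in(0,.1)]), "fin",proj(c,[[*(H+rot2(HY)@[x,0]),.115] for x in(-.1065,-.0765)]))
g=(im.max(2)<45).astype(np.uint8); g[:210]=0;g[270:]=0;g[:,:305]=0;g[:,380:]=0
n,l,st,ce=cv2.connectedComponentsWithStats(g); print(st[1:],ce[1:])
cv2.imwrite("pics/z6.png",cv2.resize(im[180:350,240:460,::-1],(660,510)))
E
```

```text
[ 0.5817 -0.635   0.2979]
ball pred [[350.1596 239.3889]
 [346.5979 235.9453]] fin [[299.0855 265.4253]
 [279.2905 260.6153]]
[[345 216  14  31 233]] [[352.3605 234.7983]]
```

View pics/z6.png

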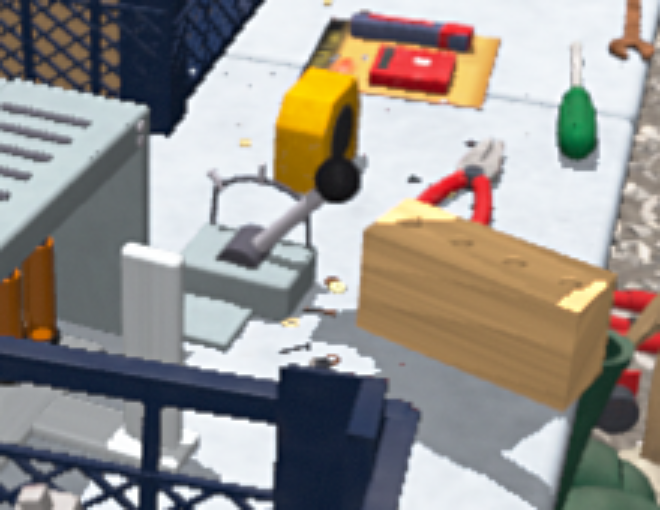

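The ball is at (352, 240), which matches off, and the fin is at (291, 264), so the carrier is still home. Now I'll draw it out.

```bash
python3 - <<'E'
from h import *
np.set_printoptions(precision=4,suppress=True)
manip.set_gripper(.5,70)
xy,R=fin_tcp(-.0015,0,0); manip.move_ptp([*xy,.2],R); manip.move_l([*xy,.079],max_speed=.12); f=manip.read_force()
manip.set_gripper(0,70); print(f,manip.read_force(),manip.read_grip_width())
xy,R=fin_tcp(-.13,0,0); manip.move_l([*xy,.079],max_speed=.05); print(manip.read_force())
manip.set_gripper(.5); manip.move_l([*xy,.2],max_speed=.15)
manip.move_ptp([.40,-.30,.27],down(-1.31)); c,im=snap("wrist","w9"); snap("side","d9"); np.savez("w9.npz",im=im,**c); print(manip.read_time(),manip.read_force())
cv2.imwrite("pics/z9.png",np.hstack([cv2.resize(im[0:300,100:500,::-1],(400,300)),cv2.resize(cv2.imread("pics/d9.png")[170:350,240:480],(400,300))]))
E
```

```text
[0.7412 0.0875 0.6587] [-2.7964  0.4331  6.6164] 0.10315311290482859
[ 7.0911 -1.5999  7.9985]
99.35 [ 0.2962 -0.4207  0.012 ]
```

View pics/z9.png

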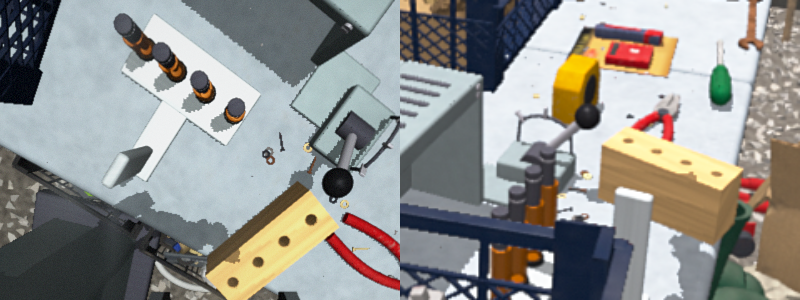

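All four rods are flush in their vials at about (225–336, 20–105) in w9. The carrier stands clear of the hood, the lever is off and the bystanders haven't moved.

```bash
python3 -c "
from bench import manip
print(manip.sign_off())"
```

```text
the job is handed in; nothing more can be done
None
```

The job is done and handed in at about 99 s of the 210 s allowed: all four rods are fully down in their vials, the carrier went to the back wall, the lamp had over three seconds at half power and is now off, and the carrier stands on the table clear of the hood.

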